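# Walk a press bed round to its fence

## Task

The heavy aluminium press bed stands askew in front of the steel fence. Only pushing it with the fingertips, never lifting it off the bench, walk it round by its corners, clear of the fence, until one of its long sides (either one) faces the fence squarely, and only then push it up until that side lies flat against the fence along its whole length, and let go of it. Do not run a corner into the fence while the bed is still askew, and leave the solder reel and the two small pots where they stand.

Things in the scene. Friction and masses are not known exactly. Their poses are not given: they have to be found in the camera images.
- press_bed: loose aluminium block, 0.7 to 1 kg, 90 mm along its x, 130 mm along its y, 38 mm high, flat upright sides, black pad in the top; slides under 5 to 15 N and stops when the push stops. Origin: centre of its underside. Its long sides are the planes x = -45 and x = +45 mm; it is the same turned half round, either may go to the fence. Starts 45 to 90 degrees off the fence, to either hand
- fence: fixed steel angle bar bolted to the bench on the far side of the bed, 300 mm long, working face 32 mm high, with a 6 mm high foot behind the face. Origin at bench level in the middle of the working face; its own y runs along the face, its own x points away from the bed, into the bar. The face is the plane x = 0 (y from -150 to +150 mm); the bed stands at negative x, its centre starting 140 to 160 mm from the face. The bar reaches 43 mm behind the face
- solder_reel: bystander: orange reel of solder standing on the bench, 60 mm across, 28 mm high, left of the bed; origin at the centre of its underside
- paste_pot: bystander: pale open pot, 42 mm across, 46 mm high, right of the bed; origin at the centre of its underside
- flux_pot: bystander: small cream pot, 37 mm across, 30 mm high, right of the bed and nearer the robot; origin at the centre of its underside
There are look-alikes about, which are no part of the job. What is shaped like the press_bed but blue is not meant.

How it is judged:
On the way:
1. clear of the fence, the bed has been turned until a long side faces the fence (within 0.3 rad) (angle between the y axis of press_bed and the y axis of fence, either way round below 0.3 rad and contact force between press_bed and fence below 0.2 N and x of press_bed in the frame of fence below -0.05 m), for 0.1 s.
At the end, for the whole second after the job is handed in: A long side of the bed lies against the fence: parallel within 0.05 rad, the bed's centre at most 48.5 mm from the face (3.5 mm gap), the side within the fence's length (centre within 88 mm of the middle), flat on the bench and at rest (angle between the y axis of press_bed and the y axis of fence, either way round below 0.05 rad and x of press_bed in the frame of fence between -0.0485 and -0.042 m and y of press_bed in the frame of fence between -0.088 and 0.088 m and height (world z) of press_bed below 0.004 m and angle between press_bed's own z axis and vertical below 0.05 rad and linear speed of press_bed below 0.01 m/s and angular speed of press_bed below 0.05 rad/s); the robot touches nothing.
It fails at once if the bed touches the fence while its long side is more than 0.35 rad askew (contact force between press_bed and fence above 0.5 N and angle between the y axis of press_bed and the y axis of fence, either way round above 0.35 rad).
It fails at once if the bed is lifted or tipped off the bench (height (world z) of press_bed above 0.01 m or angle between press_bed's own z axis and vertical above 0.15 rad).
It fails at once if the reel or a pot is moved more than 15 mm or tipped (distance of any of solder_reel, paste_pot, flux_pot from where it was at the start of the episode above 0.015 m or angle between any of solder_reel, paste_pot, flux_pot's own z axis and vertical above 0.3 rad).
It also fails if it takes over 72 s, if anything falls off the work surface, if the arm or the gripper's body presses on something with over 40 N, if the wrist force passes 120 N, or if a joint passes its speed limit or range.

## Robot

A 6-joint arm with a two-finger parallel gripper is mounted at the origin on a cart in front of the work surface, level with it; the furniture and walls round the work are solid. World frame = base frame: x ahead of the robot, y to its left, z up, the work surface at z = 0. Lengths are in m, angles in rad, forces in N, time in s.
With the tool pointing down it reaches from about 0.375 to 0.9 m from the base axis. Payload 3.1 kg.
Tool frame: the origin (TCP) lies on the centre line of the jaws, within the pads' length; the fingertips stand robot.tcp_to_tips ahead of it and the grasp point (between the pads) lies 3 mm ahead of it (robot.tcp_to_tips is the distance from the TCP to the fingertips, in m); z points along the fingers, y is the line along which they close (so a half turn about z gives the same grasp; the last joint's range is limited). The gripper opens to 87 mm and grips with 3 to 60 N. Pads are 19 mm wide; open, the fingers measure 117 mm over their backs; the gripper's body (75 mm by 190 mm) begins 51 mm behind the grasp point.
Start: joints at [-1.29, 0.527, 1.433, -0, 1.181, -0.178], TCP at [0.277, -0.56, 0.245] pointing down, gripper open.
Joint ranges: [-3.08, 3.08], [-0.75, 2.2], [0.22, 2.44], [-1.43, 4.57], [0, 2.65], [-2.85, 2.85]. Speed limits (rad/s): [2.79, 2.79, 3.14, 3.14, 3.14, 3.14].

## Interface

Orientations are given as a unit quaternion [x, y, z, w].
In Python, from rig import robot gives the robot as it stands. The module is installed in compiled form; this text tells all that it offers.
- The arm moves only by the shell command python3 -m jog 'ROWS' [FORCE]. ROWS is JSON, one flat list of numbers, 5 for each row, row after row: the finger opening in m, from 0 to 0.087, then the shift along the tool's x, y, z in m, then the turn about the tool's z in units of 10 degrees (1.0 is 10 degrees). In form: [claw, x, y, z, roll, claw, x, y, z, roll, ...]. A call has 1 to 20 rows; each row shifts and turns the commanded pose from where the row before left it, along the tool's axes as they then stand; what a row does not reach is not made up. A row lasts 1/8 s, in which the tool goes at most 62.5 mm and 10.7 degrees, less where a joint would pass 70% of its speed; a pose out of reach is approached as far as the arm can. A call with a gripper value outside its range is refused whole. The fingers move at their own pace and stop on an object; FORCE is the grip in N (left out, the last holds). Time passes only in rows, so rows that do not move let the fingers close. It gives the time, the measured TCP pose, the force, the opening and the grip force at its end, in the units of the state.
- robot.get_obs(): the state, without advancing time (a new reading comes with each control period).
- robot.camera(name): name is "scene" or "top"; returns the picture (400x640x3 uint8, blue, green, red); there is no depth.
- robot.camera_model(name): a dict with "fx", "fy", "cx", "cy" (pixels), "R" (3x3) and "t" (3): a world point X has camera coordinates R X + t. Camera axes: x right, y down, z forward; pixel columns grow to the right and rows downward; lengths in m; the calibration is good to about 2 mm. A picture is of the moment at which its call begins. camera_model takes no time and is no camera call.
- robot.hand_in(): hands the job in; it is judged then, once.
Trained networks look in the newest picture that a camera, given by its name, has taken for a name from the list of things; names that differ only in an ending like _2 or _b are one class to them, and where a whole thing is asked for, a point or a joint stands for the part that bears it (a point fixed in the world has none). Each returns a list of dicts, best first, with "conf" (0 to 1); they miss things now and then, are a little off and sometimes report something else, mostly with a low value. They report only what shows in the picture. A call takes as long as a camera call. They do not tell look-alikes from the thing itself.
- robot.look_for(camera, label): "extent" ([centre column, centre row, width, height] in pixels, round what is visible of it).
- robot.outline_of(camera, label): "region" (400x640 bool, what is visible of it) and "extent" ([centre column, centre row, width, height] in pixels, round what is visible of it).
The state is a dict: "time": time; "q": joint angles; "joint_velocities": joint speeds; "joint_torque": joint torques, N m; "position": TCP position; "tool_rot": TCP orientation; "ft_force": force on the tool from outside, world axes, zero at the start; "moment": the same for the moment, N m; "grip_width": finger opening in m; "grip_force": force on a finger pad.
Only numpy, scipy, OpenCV 4.12 (cv2) and the standard library are available. Lean on these libraries where they do the work, as an engineer would, in place of code of your own. Each camera call takes 0.05 s, during which the arm holds its last target. There are 200 camera calls.

## Working session

There is one attempt and no reset: what is moved stays moved. The work goes in short steps, Python scripts to look and compute and a shell command to move; the robot and the scene stay as the last step left them, time stands still between calls to the robot, and variables do not carry over. Pictures are saved under pics/ and viewed, at most 10 in all, crops included, and the job is handed in when it is done.

```bash
mkdir -p pics
cat > h.py <<'E'
import numpy as np, cv2
from rig import robot
def px2w(cam,u,v,z):
    m=robot.camera_model(cam); R=np.array(m["R"]);t=np.array(m["t"])
    d=R.T@np.array([(u-m["cx"])/m["fx"],(v-m["cy"])/m["fy"],1]); c=-R.T@t
    return c+d*(z-c[2])/d[2]
def w2px(cam,X):
    m=robot.camera_model(cam); p=np.array(m["R"])@np.array(X)+np.array(m["t"])
    return p[0]/p[2]*m["fx"]+m["cx"],p[1]/p[2]*m["fy"]+m["cy"]
E
python3 - <<'E'
from h import *
im=robot.camera("top"); cv2.imwrite("pics/a.png",im)
H={"press_bed":.038,"fence":.032,"solder_reel":.028,"paste_pot":.046,"flux_pot":.03}
for n,h in H.items():
    for r in robot.outline_of("top",n)[:3]:
        if r["conf"]<.2: continue
        c,s,a=cv2.minAreaRect(np.argwhere(r["region"])[:,::-1].astype(np.float32))
        b=cv2.boxPoints((c,s,a))
        print(n,round(r["conf"],2),np.round(r["extent"]),np.round(px2w("top",*c,h),3),[np.round(px2w("top",*p,h)[:2],3).tolist() for p in b])
print(robot.tcp_to_tips,robot.get_obs()["tool_rot"],robot.get_obs()["time"])
E
```

```text
press_bed 0.79 [440. 267.  63.  71.] [ 0.356 -0.27   0.038] [[0.319, -0.195], [0.437, -0.255], [0.393, -0.346], [0.276, -0.284]]
press_bed 0.57 [337. 211.  45.  60.] [ 0.479 -0.035  0.038] [[0.538, 0.019], [0.55, -0.072], [0.422, -0.089], [0.409, 0.001]]
fence 0.79 [331. 141. 126.  34.] [ 0.644 -0.017  0.032] [[0.648, 0.134], [0.683, -0.162], [0.64, -0.167], [0.605, 0.128]]
solder_reel 0.89 [252. 207.  25.  20.] [0.485 0.163 0.028] [[0.473, 0.2], [0.522, 0.178], [0.496, 0.125], [0.448, 0.148]]
paste_pot 0.9 [431. 168.  19.  20.] [ 0.575 -0.249  0.046] [[0.572, -0.217], [0.607, -0.252], [0.578, -0.28], [0.543, -0.246]]
flux_pot 0.64 [438. 206.  20.  13.] [ 0.493 -0.27   0.03 ] [[0.509, -0.251], [0.51, -0.29], [0.477, -0.29], [0.477, -0.25]]
0.022 [ 9.73804858e-01  2.27385046e-01 -2.90114400e-05 -3.71901430e-04] 0.3
```

View pics/a.png

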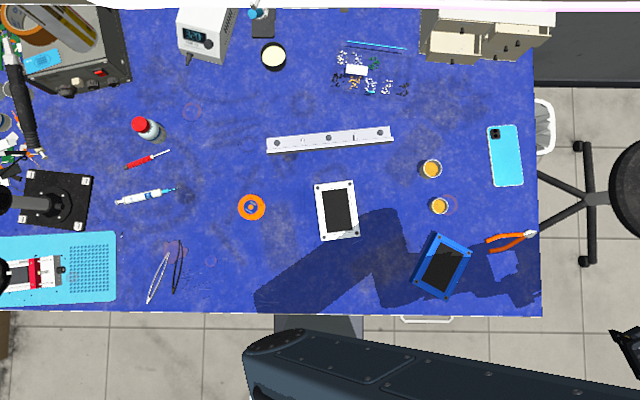

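The white bed is at (337,211), about 90° off the fence, with the fence across (331,141). The reel is at (252,207) and the pots at (431,168) and (438,206). The blue block at (440,267) is the look-alike. I'll push the near end of the bed's right side leftwards, which turns it clockwise.

```bash
python3 -m jog '[0,0,0,0,0.98, 0,0,0,0,0.98, 0,0.021,-0.04,0,0, 0,0.021,-0.04,0,0, 0,0.021,-0.04,0,0, 0,0.021,-0.04,0,0, 0,0.021,-0.04,0,0, 0,0.021,-0.04,0.02,0, 0,0.021,-0.04,0.03,0, 0,0.021,-0.04,0.03,0, 0,0.021,-0.04,0.03,0, 0,0.021,-0.04,0.03,0, 0,0,0,0,0]'
cat >> h.py <<'E'
def line():
    # fence face bottom/upper edges and bed rectangle
    robot.camera("top"); out={}
    for n,h in (("press_bed",.038),("fence",.032)):
        best=None
        for r in robot.outline_of("top",n):
            c,s,a=cv2.minAreaRect(np.argwhere(r["region"])[:,::-1].astype(np.float32))
            cnt=cv2.findContours(r["region"].astype(np.uint8),0,1)[0]; cnt=max(cnt,key=cv2.contourArea)[:,0]
            W=np.array([px2w("top",*p,h)[:2] for p in cnt],np.float32)*1000
            rect=cv2.minAreaRect(W)
            if n=="press_bed" and rect[0][1]<-180: continue
            print(n,round(r["conf"],2),np.round(rect[0],1),np.round(rect[1],1),round(rect[2],1)); out[n]=np.round(cv2.boxPoints(rect)).tolist(); print(out[n]); break
    o=robot.get_obs(); q=o["tool_rot"]
    print("tcp",np.round(o["position"],4),"yaw",np.degrees(2*np.arctan2(q[1],q[0])).round(2),"F",np.round(o["ft_force"],1),"t",o["time"])
E
python3 -c "from h import *; line()"
```

```text
time: 1.92
position: [0.4377, -0.1352, 0.1028]
tool_rot: [0.998, 0.061, -0.002, -0.002]
ft_force: [-0.4, -1.0, 0.3]
grip_width: 0.0004
grip_force: 0.0
press_bed 0.9 [480.6 -34.1] [129.4  93. ] 7.0
[[411.0, 4.0], [422.0, -88.0], [550.0, -72.0], [539.0, 20.0]]
fence 0.77 [643.  -15.8] [ 47.1 298.9] 6.7
[[602.0, 130.0], [637.0, -167.0], [684.0, -161.0], [649.0, 135.0]]
tcp [ 0.4395 -0.1396  0.105 ] yaw 6.69 F [-0.5  0.5  0.2] t 2.075
```

```bash
python3 -m jog '[0,0,0,0.037,0, 0,0,0,0.036,0, 0,0,-0.015,0,0, 0,0,-0.015,0,0, 0,0,-0.01,0,0, 0,0,-0.01,0,0, 0,0,-0.01,0,0, 0,0,-0.01,0,0, 0,0,-0.01,0,0, 0,0,0,0,0]' 
python3 -c "from h import *; line()"
```

```text
time: 3.32
position: [0.4299, -0.0586, 0.0324]
tool_rot: [0.998, 0.059, 0.001, 0.0]
ft_force: [0.5, -0.1, 0.7]
grip_width: 0.0011
grip_force: 0.3
fence 0.93 [645.  -39.4] [ 44.6 252.1] 6.6
[[608.0, 83.0], [637.0, -167.0], [682.0, -162.0], [653.0, 88.0]]
tcp [ 0.4298 -0.0591  0.0318] yaw 6.69 F [-0.3  1.  -0.4] t 3.475
```

```bash
python3 -c "
from h import *
a=robot.camera('scene');b=robot.camera('top')
cv2.imwrite('pics/b.png',np.vstack([a[:300],b[80:320]]))
for r in robot.look_for('scene','press_bed'): print(r)
for r in robot.look_for('top','press_bed'): print(r)"
```

```text
{'extent': [319.2, 200.9, 61.1, 59.0], 'conf': 0.76}
```

View pics/b.png

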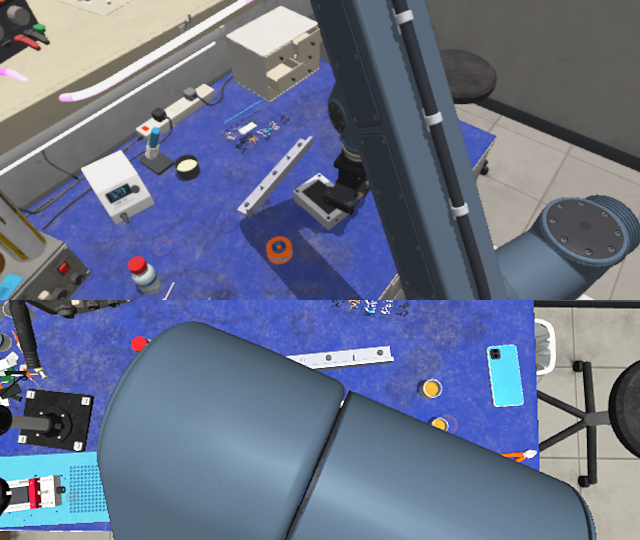

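```bash
python3 -m jog '[0,0,-0.003,0,0.9, 0,0,-0.003,0,0.9, 0,0,-0.004,0,0.9, 0,0,-0.01,0,0.35, 0,0,-0.01,0,0.35, 0,0,-0.01,0,0.35, 0,0,-0.01,0,0.35, 0,0,0,0,0, 0,0,0.02,0,0, 0,0,0.03,-0.04,0, 0,0.01,0.04,-0.03,0, 0,0.02,0.04,0,0, 0,0.02,0.04,0,0, 0,0,0,0,0]' 
python3 -c "from h import *; line()"
```

```text
time: 5.42
position: [0.3939, -0.186, 0.1019]
tool_rot: [0.955, -0.297, 0.002, 0.001]
ft_force: [-0.8, 1.7, -0.3]
grip_width: 0.0006
grip_force: 0.0
press_bed 0.68 [517.9  10.1] [ 90.9 133.1] 59.2
[[437.0, 5.0], [552.0, -63.0], [598.0, 15.0], [484.0, 83.0]]
fence 0.92 [643.2 -16.7] [ 42.9 297. ] 6.6
[[605.0, 128.0], [639.0, -167.0], [682.0, -162.0], [648.0, 133.0]]
tcp [ 0.3922 -0.1813  0.1014] yaw -34.31 F [-0.6  0.4 -1. ] t 5.575
```

```bash
python3 -m jog '[0,0,0,0,-0.33, 0,0.006,-0.043,0,0, 0,0.006,-0.043,0,0, 0,0.006,-0.043,0,0, 0,0.006,-0.043,0,0, 0,0.006,-0.043,0,0, 0,0.006,-0.043,0,0, 0,0.007,-0.043,0,0, 0,0,0,0,0, 0,0,0,0,0]' 
python3 -c "
from h import *; o=robot.get_obs(); print(np.round(o['position'],4),o['q'])"
```

```text
time: 6.82
position: [0.583, 0.0552, 0.101]
tool_rot: [0.964, -0.266, -0.001, 0.0]
ft_force: [-0.1, 0.5, 1.2]
grip_width: 0.0003
grip_force: 0.0
[0.583  0.0552 0.101 ] [-9.62350702e-02  6.71960366e-01  1.64628237e+00 -2.74154297e-04
  8.26117226e-01  2.01346627e+00]
```

```bash
python3 -m jog '[0,0,0,0.035,0, 0,0,0,0.034,0, 0,0,0,0,0, 0,0,0.01,0,0, 0,0,0.01,0,0, 0,0.001,0.01,0,0.3, 0,0.001,0.01,0,0.4, 0,0.002,0.01,0,0.5, 0,0.002,0.01,0,0.5, 0,0,0,0,0]' 
python3 -m jog '[0,0,-0.02,0,0, 0,0,-0.01,-0.04,0, 0,0,0,-0.06,0, 0,0,0,-0.06,0, 0,-0.04,0,0,0,  0,-0.04,0,0,0,  0,-0.04,0,0,0, 0,-0.04,0,0,0, 0,0,0,0,0]'
python3 -c "from h import *; line(); cv2.imwrite('pics/c.png',robot.camera('top'))"
```

```text
time: 8.07
position: [0.5562, -0.0001, 0.0336]
tool_rot: [0.913, -0.407, 0.001, -0.0]
ft_force: [1.9, 0.7, 0.3]
grip_width: 0.0003
grip_force: 0.8
time: 9.2
position: [0.4666, 0.1414, 0.1923]
tool_rot: [0.914, -0.405, -0.002, 0.001]
ft_force: [-0.2, -0.2, 0.4]
grip_width: 0.0002
grip_force: 0.0
press_bed 0.71 [492.1 -11.8] [ 88.8 129.6] 41.9
[[416.0, 7.0], [502.0, -90.0], [568.0, -30.0], [482.0, 66.0]]
fence 0.69 [643.3 -16.9] [ 46.7 297.3] 6.6
[[603.0, 128.0], [637.0, -167.0], [684.0, -162.0], [649.0, 133.0]]
tcp [0.4711 0.1397 0.1927] yaw -47.99 F [-0.6 -0.1 -0.2] t 9.35
```

View pics/c.png

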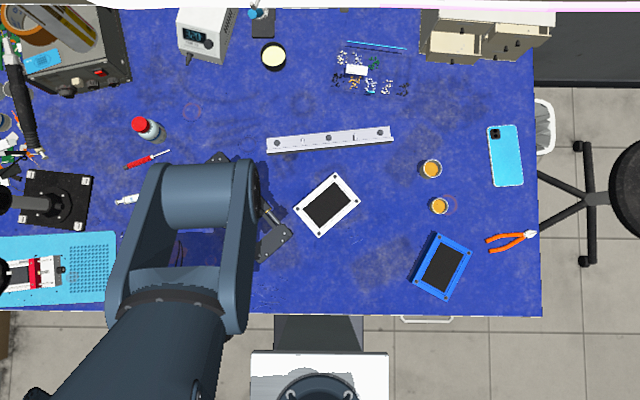

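```bash
python3 -m jog '[0,0.045,0.004,0,0, 0,0.045,0.004,0,0, 0,0.045,0.004,0,0, 0,0.044,0.004,0,0, 0,0,0,0.05,0, 0,0,0,0.05,0, 0,0,0,0.03,0, 0,0,0,0.029,0, 0,0,0,0,0, 0,0,0.01,0,0, 0,0,0.01,0,0, 0,0,0.01,0,0.4, 0,0,0.01,0,0.5, 0,0,0.01,0,0.5, 0,0,0,0,0]' 
python3 -m jog '[0,0,-0.02,0,0, 0,0,-0.01,-0.04,0, 0,0,0,-0.06,0, 0,-0.04,0,0,0,  0,-0.04,0,0,0,  0,-0.04,0,0,0, 0,-0.04,0,0,0,  0,-0.03,0,0,0, 0,0,0,0,0]'
python3 -c "from h import *; line(); print(robot.get_obs()['q'])"
```

```text
time: 11.28
position: [0.5407, -0.0364, 0.035]
tool_rot: [0.857, -0.515, 0.002, -0.0]
ft_force: [1.0, 0.2, 0.1]
grip_width: 0.0005
grip_force: 0.6
time: 12.4
position: [0.475, 0.1479, 0.1339]
tool_rot: [0.858, -0.513, -0.001, 0.001]
ft_force: [0.1, -0.6, -0.0]
grip_width: 0.0006
grip_force: 0.0
press_bed 0.77 [468.6 -16.6] [ 89.8 130.1] 27.2
[[399.0, 21.0], [458.0, -95.0], [538.0, -54.0], [479.0, 62.0]]
fence 0.94 [642.8 -16.7] [ 44.9 297. ] 6.8
[[603.0, 128.0], [638.0, -167.0], [683.0, -162.0], [648.0, 133.0]]
tcp [0.4778 0.146  0.1339] yaw -61.99 F [ 0.3 -0.4 -0.5] t 12.55
[ 7.27488108e-02  5.35219427e-01  1.84676552e+00 -4.29491361e-04
  7.58716334e-01  2.72575291e+00]
```

```bash
python3 -m jog '[0.087,0,0,0,-0.98, 0.087,0,0,0,-0.98, 0.087,0,0,0,-0.98, 0.087,0,0,0,-0.98, 0.087,0,0,0,-0.98, 0.087,0,0,0,-0.98, 0.087,0,0,0,-0.98, 0.087,-0.023,0.033,0,0, 0.087,-0.023,0.033,0,0, 0.087,-0.023,0.033,0,0, 0.087,-0.023,0.033,0,0, 0.087,-0.024,0.033,0,0, 0.087,0,0,0,0, 0.087,0,0,0,0]' 
python3 -c "
from h import *; o=robot.get_obs(); q=o['tool_rot']; print(np.round(o['position'],4),np.degrees(2*np.arctan2(q[1],q[0])),o['q'])"
```

```text
time: 14.3
position: [0.3816, -0.0315, 0.1337]
tool_rot: [0.998, 0.057, 0.0, 0.0]
ft_force: [-0.9, 0.5, -0.5]
grip_width: 0.0867
grip_force: 0.0
[ 0.3816 -0.0315  0.1337] 6.479755629456742 [-3.76433197e-01  4.34712407e-01  2.12856496e+00  2.18552681e-04
  5.77336974e-01  1.08108699e+00]
```

```bash
python3 -m jog '[0.087,0,0,0.05,0, 0.087,0,0,0.05,0, 0.087,0,0,0,0, 0.087,0.008,0,0,0, 0.087,0.008,0,0,0, 0.087,0.008,0,0,0, 0.087,0.008,0,0,0, 0.087,0.008,0,0,0, 0.087,0.008,0,0,0, 0.087,0.008,0,0,0, 0.087,0.008,0,0,0, 0.087,0.008,0,0,0, 0.087,0.008,0,0,0, 0.087,0,0,0,0]' 
python3 -m jog '[0.087,-0.02,0,0,0, 0.087,-0.01,0,-0.04,0, 0.087,0,0,-0.05,0, 0.087,0,0.04,0,0, 0.087,0,0.04,0,0, 0.087,0,0.04,0,0, 0.087,0,0.04,0,0, 0.087,0,0.04,0,0, 0.087,0,0,0,0]'
python3 -c "from h import *; line(); cv2.imwrite('pics/d.png',robot.camera('top'))"
```

```text
time: 16.05
position: [0.4614, -0.0213, 0.0348]
tool_rot: [0.998, 0.057, 0.001, 0.0]
ft_force: [-0.9, 3.4, 4.1]
grip_width: 0.0872
grip_force: 2.1
time: 17.18
position: [0.4563, -0.2285, 0.1249]
tool_rot: [0.998, 0.056, 0.003, 0.003]
ft_force: [0.6, 0.1, 0.3]
grip_width: 0.0869
grip_force: 0.0
press_bed 0.84 [517.8 -31.5] [ 92.5 129.2] 7.3
[[464.0, 27.0], [480.0, -101.0], [572.0, -90.0], [555.0, 38.0]]
fence 0.25 [ 579.2 -253.5] [42.3 47.1] 0.8
[[558.0, -230.0], [558.0, -277.0], [601.0, -277.0], [600.0, -230.0]]
tcp [ 0.4536 -0.2233  0.1239] yaw 6.58 F [0.2 0.2 0.1] t 17.325
```

View pics/d.png

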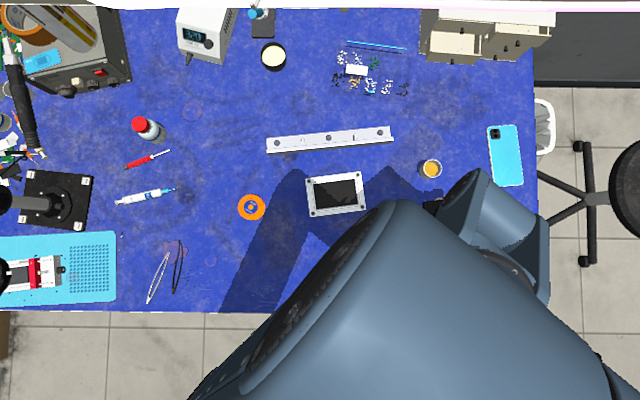

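```bash
python3 -m jog '[0.087,0,-0.037,0,0, 0.087,0.002,-0.037,0,0, 0.087,0.002,-0.037,0,0, 0.087,0.002,-0.036,0,0, 0.087,0,-0.036,0,0, 0.087,0,0,0.05,0, 0.087,0,0,0.04,0, 0.087,0,0,0,0, 0.087,0.01,0,0,0, 0.087,0.01,0,0,0, 0.087,0.01,0,0,0, 0.087,0.008,0,0,0, 0.087,0.008,0,0,0, 0.087,0.008,0,0,0, 0.087,0.008,0,0,0, 0.087,0.008,0,0,0, 0.087,0.006,0,0,0, 0.087,0.004,0,0,0, 0.087,0,0,0,0]' 
python3 -m jog '[0.087,0.003,0,0,0, 0.087,0.002,0,0,0]'
```

```text
time: 19.75
position: [0.5159, -0.0312, 0.0345]
tool_rot: [0.998, 0.058, -0.002, -0.001]
ft_force: [-5.9, 0.3, 2.9]
grip_width: 0.0869
grip_force: 2.4
time: 20.0
position: [0.5199, -0.0307, 0.0344]
tool_rot: [0.998, 0.058, -0.003, -0.001]
ft_force: [-7.6, -0.4, 5.3]
grip_width: 0.0869
grip_force: 3.5
```

```bash
python3 -m jog '[0.087,0.002,0,0,0, 0.087,0.002,0,0,0]'; python3 -m jog '[0.087,0.002,0,0,0, 0.087,0.001,0,0,0]' ; python3 -m jog '[0.087,0.002,0,0,0, 0.087,0,0,0,0]'
```

```text
time: 20.25
position: [0.5237, -0.0302, 0.0345]
tool_rot: [0.998, 0.058, -0.003, -0.001]
ft_force: [-6.9, -0.6, 4.1]
grip_width: 0.0867
grip_force: 3.5
time: 20.5
position: [0.5269, -0.0299, 0.0344]
tool_rot: [0.998, 0.058, -0.003, -0.001]
ft_force: [-7.0, -0.8, 4.4]
grip_width: 0.0871
grip_force: 3.5
time: 20.75
position: [0.5293, -0.0297, 0.0345]
tool_rot: [0.998, 0.058, -0.003, -0.001]
ft_force: [-5.4, -0.4, 2.6]
grip_width: 0.0868
grip_force: 3.0
```

Force is still at the sliding level, so there's no fence contact yet. I'll keep creeping forward.

```bash
for i in 1; do python3 -m jog '[0.087,0.002,0,0,0, 0.087,0.001,0,0,0]'; done | grep -E "pos|ft"; python3 -m jog '[0.087,0.002,0,0,0, 0.087,0.001,0,0,0]' | grep -E "pos|ft"; python3 -m jog '[0.087,0.001,0,0,0, 0.087,0.001,0,0,0]' | grep -E "pos|ft"
```

```text
position: [0.5296, -0.0295, 0.0345]
ft_force: [-11.8, -4.2, 8.7]
position: [0.5297, -0.0294, 0.0344]
ft_force: [-17.6, -8.4, 12.8]
position: [0.5297, -0.0292, 0.0343]
ft_force: [-19.3, -9.2, 12.3]
```

```bash
python3 -m jog '[0.087,0.002,0,0,0, 0.087,0.001,0,0,0, 0.087,0,0,0,0]' | grep -E "pos|ft"; python3 -m jog '[0.087,-0.02,0,0,0, 0.087,-0.03,0,0,0, 0.087,-0.01,0,-0.04,0, 0.087,0,0,-0.05,0, 0.087,0,0.04,0,0, 0.087,0,0.04,0,0, 0.087,0,0.04,0,0, 0.087,0,0.04,0,0, 0.087,-0.02,0.04,0,0, 0.087,0,0,0,0]'
python3 -c "
from h import *; line(); a=robot.camera('top'); cv2.imwrite('pics/e.png',cv2.resize(a[110:220,250:410],None,fx=5,fy=5,interpolation=2))"
```

```text
position: [0.5298, -0.0291, 0.0342]
ft_force: [-23.9, -12.6, 17.3]
time: 23.12
position: [0.487, -0.2406, 0.1249]
tool_rot: [0.998, 0.055, 0.002, 0.002]
ft_force: [0.0, 0.1, 0.5]
grip_width: 0.0867
grip_force: 0.0
press_bed 0.87 [581.8 -23.3] [ 94.3 129.9] 6.5
[[528.0, 36.0], [542.0, -93.0], [636.0, -82.0], [621.0, 47.0]]
fence 0.86 [643.1 -16.5] [ 44.3 296.8] 7.0
[[603.0, 128.0], [639.0, -166.0], [683.0, -161.0], [647.0, 133.0]]
tcp [ 0.4866 -0.2365  0.1242] yaw 6.58 F [0.6 0.8 0.4] t 23.275
```

View pics/e.png

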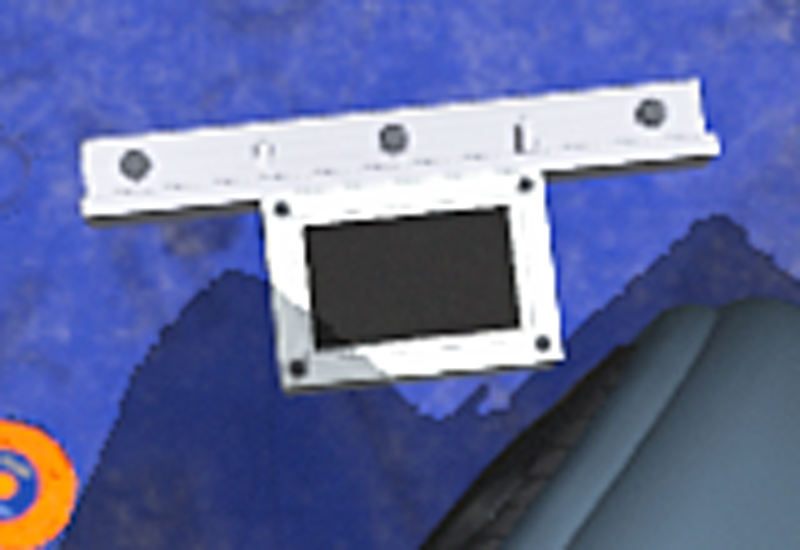

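The crop shows the bed's long side flat against the fence with no blue gap from (265,200) to (545,175). Angles agree (6.5° bed, 6.6–7.0° fence), the push stalled at 24 N, and the arm is clear, so I'm handing in.

```bash
python3 -c "from rig import robot; print(robot.hand_in())"
```

```text
the job is handed in; nothing more can be done
None
```

The press bed was turned square clear of the fence, then pushed up until a long side lay flat against it; I let go, backed the arm off and handed in at about 23 s (no verdict came back), and nothing I saw suggests the reel or pots moved, though I did not measure them again.

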